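Clip the rod stop onto the drill jig and slide the blank home

TASK

Snap the loose rod stop squarely down onto the drill jig's steel rod, on the bare stretch beside the blank with its steel button facing the blank, then slide it along the rod until it has pushed the wooden blank home against the locating screw and bears on it snugly, so that the blank has no endways play. Let go of it there. Use no more than light hand force throughout: crush neither the stop nor the end of the blank, and leave the jar, the glue bottle and the cork sanding block alone.

Things in the scene. Friction and masses are not known exactly. Their poses are not given: they have to be found in the camera images.
- stop_tab (a point): Middle of the upright finger tab of the loose rod stop: a grey plastic clip 67 mm tall, open below, with two steel spring arms. The tab (24 mm along x, 20 mm along y) stands free from 18 mm below to 17 mm above this point and can be gripped either way. Axes as the stop's: z up, y along its bore. This point is 40 mm above stop_bore. Mass about 0.1 kg.
- stop_bore (a point): Centre of the stop's C-shaped bore, for a 16 mm rod; y runs along the bore, z up, the opening looks down. The bore part is 36 mm long (y) and 32 mm wide (x). Arms' mouth: 11 mm, flared to 20 mm. Pressed down on the rod, the arms touch when this point is 13 mm above the rod's axis, resist most (8 to 15 N) at 11 to 7 mm, snap past at 4 mm; at 0 the stop is home: point on axis, hard stop.
- stop_button (a point): Tip of the domed steel button on the stop's leg, which pushes the blank; it faces -y of the stop. From stop_bore it lies 34 mm to -x, 22 mm to -y and 4.5 mm lower. The leg (20 mm wide) ends in a foot 12.5 mm below stop_bore, level with the arms' ends, on which the stop stands.
- rod (a point): Point on the axis of the jig's fixed level steel rod, 16 mm thick, 49.5 mm above the bench, in the middle of its bare stretch where the stop is to be snapped on. y runs along the rod away from the blank and screw, x from the blank towards the rod. The rod is bare for 51 mm to +y (then a bracket, top 64 mm above the bench) and far past the blank's end to -y. Once on, the stop drags with 2 to 7 N.
- blank_center (a point): Middle of the loose hardwood blank, 50 x 150 x 18 mm (x, y, z), about 0.07 kg, y along its length. It lies flat on the jig's board beside a 14 mm high fence at its -x side; its centre stands 45 mm above the bench. It starts 4 to 30 mm short of the locating screw.
- end_face (a point): Centre of the locating place on the end block's inner face (y points from it towards the blank, parallel to the rod, and passes the button's line). The domed tip of the locating screw stands 2 to 18 mm out of this face; how far is not measured and must be felt. A steel bush plate over it, 86 mm above the bench, reaches 45 mm towards the rod's bare stretch.
- rod_stop: The loose rod stop as a whole; origin on the bench under the bore's centre, 12.5 mm below stop_bore; same axes. Holding it down with over 40 N would break it.
- blank: The hardwood blank as a whole; origin at the centre of its underside. Its end bruises if the stop presses on it with over 15 N; 4 to 8 N of push beyond the drag is snug, and part of it stays when the stop is let go.
- jig: The drill jig: plywood board 130 x 332 mm, fixed to the bench on battens, its top 36 mm above it, with fence, end block, bush plate, locating screw and rod. Origin on the bench under the blank's place; y along the rod. From it the rod point lies 44 mm to +x and 128 mm to +y.
- screw_jar: Glass screw jar with tin lid, 66 mm across, 81 mm tall; a bystander, origin under its middle.
- glue_bottle: Yellow glue bottle with orange tip, 175 mm tall; a bystander, origin under its middle.
- sand_block_2: Cork sanding block, 60 x 110 x 35 mm; a bystander, origin under its middle.

How it is judged:
On the way:
1. the stop is snapped home onto the rod (x of stop_bore in the frame of rod between -0.002 and 0.002 m and z of stop_bore in the frame of rod between -0.002 and 0.002 m and angle between the y axis of stop_bore and the y axis of rod, either way round below 0.08 rad and angle between stop_bore's own z axis and vertical below 0.12 rad), for 0.2 s.
At the end, for the whole second after the job is handed in: The stop sits home on the rod (bore within 2 mm of the rod's axis, square), released and at rest, and its button still bears on the blank with at least 0.6 N, which only a blank home against the locating screw can return; the blank lies flat on the board along the fence (all of step 1 and x of blank_center in the frame of end_face between -0.016 and -0.003 m and y of blank_center in the frame of end_face between 0.0755 and 0.0955 m and z of blank_center in the frame of end_face between -0.003 and 0.003 m and angle between the y axis of blank_center and the y axis of rod, either way round below 0.05 rad and contact force between rod_stop and blank above 0.6 N and linear speed of each of rod_stop, blank below 0.01 m/s); the robot touches nothing.
It fails at once if the stop presses on the blank with more than 15 N (contact force between rod_stop and blank above 15 N).
It fails at once if the stop is pressed on the jig with more than 40 N (contact force between rod_stop and jig above 40 N).
It fails at once if the jar, glue bottle or sanding block is shifted by more than 20 mm (distance of any of screw_jar, glue_bottle, sand_block_2 from where it was at the start of the episode above 0.02 m).
It also fails if it takes over 54 s, if anything falls off the work surface, if the arm or the gripper's body presses on something with over 40 N, if the wrist force passes 120 N, or if a joint passes its speed limit or range.

ROBOT

A 7-joint arm with a two-finger parallel gripper is mounted at the origin on a cart in front of the work surface, level with it; the furniture and walls round the work are solid. World frame = base frame: x ahead of the robot, y to its left, z up, the work surface at z = 0. Lengths are in m, angles in rad, forces in N, time in s.
With the tool pointing down it reaches from about 0.425 to 0.875 m from the base axis. Payload 8.4 kg.
Tool frame: the origin (TCP) lies between the finger pads; the fingertips stand 17 mm ahead of it and the grasp point (between the pads) lies 2 mm behind it (arm.finger_overhang is the z of the fingertips in the tool frame, in m); z points along the fingers, y is the line along which they close (so a half turn about z gives the same grasp; the last joint's range is limited). The gripper opens to 85 mm and grips with 20 to 120 N. Pads are 22 mm wide; open, the fingers measure 114 mm over their backs; the gripper's body (76 mm by 85 mm) begins 54 mm behind the grasp point. The pads swing forward as they close: fully open they stand 13 mm farther back than shut.
Start: joints at [-1.262, 0.333, 0.04, 1.465, -0.013, 1.343, -0.059], TCP at [0.258, 0.597, 0.248] pointing down, gripper open.
Joint ranges: [-2.58, 2.58], [-0.38, 2.09], [-1.3, 1.39], [0.25, 2.4], [-1.5, 4.64], [0.08, 2.09], [-2.65, 2.65]. Speed limits (rad/s): [2.22, 2.22, 2.79, 2.79, 3.14, 3.14, 3.14].

INTERFACE

Orientations are given as a unit quaternion [x, y, z, w].
In Python, from plant import arm gives the robot as it stands.
- The arm moves only by the shell command python3 -m jog 'ROWS' [FORCE]. ROWS is JSON, a list of rows, each a list of 7 numbers: the closure, from 0 (fully open) to 1 (shut), then the shift along the tool's x, y, z in mm, then the turn, a rotation vector about the tool's x, y, z in rad. A call has exactly 5 rows; each row is the pose to reach, as a shift and turn from the pose commanded when the call began, along the tool's axes at that moment; what a row does not reach only later rows make up. A row lasts 1/12 s, in which the tool goes at most 41.7 mm and 7.16 degrees, less where a joint would pass 70% of its speed; a pose out of reach is approached as far as the arm can. A call with a gripper value outside its range is refused whole. The fingers move at their own pace and stop on an object; FORCE is the grip in N (left out, the last holds). Time passes only in rows, so rows that repeat a pose let the fingers close, or fill a call up. It gives the time, the measured TCP pose, the force, the opening and the grip force at its end, in the units of the state.
- arm.sense(): the state, without advancing time (a new reading comes with each control period).
- arm.snapshot(name): name is "side" or "top"; returns a dict with "img" (400x640x3 uint8, blue, green, red), "range_z" (400x640 float32, m along the optical axis (not along the pixel's ray), 0 where there is no reading), "fx", "fy", "cx", "cy" (pixels), "k1" (the pictures are not rectified: a ray, as slopes to the right and down, at radius r is drawn at 1 + k1 r^2 times it, then the intrinsics apply), "R" (3x3) and "t" (3): a world point X has camera coordinates R X + t. Camera axes: x right, y down, z forward; pixel columns grow to the right and rows downward; lengths in m; the calibration is good to about 2 mm. A picture is of the moment at which its call begins.
- arm.sign_off(): hands the job in; it is judged then, once.
The state is a dict: "time": time; "joints": joint angles; "joint_velocities": joint speeds; "joint_torque": joint torques, N m; "ee_pos": TCP position; "orientation": TCP orientation; "force": force on the tool from outside, world axes, zero at the start; "wrist_torque": the same for the moment, N m; "finger_gap": finger opening in m; "grasp_force": force on a finger pad.
Only numpy, scipy, OpenCV 4.12 (cv2) and the standard library are available. Lean on these libraries where they do the work, as an engineer would, in place of code of your own. Each camera call takes 0.05 s, during which the arm holds its last target. There are 200 camera calls.

## Working session

There is one attempt and no reset: what is moved stays moved. The work goes in short steps, Python scripts to look and compute and a shell command to move; the robot and the scene stay as the last step left them, time stands still between calls to the robot, and variables do not carry over. Pictures are saved under pics/ and viewed, at most 10 in all, crops included, and the job is handed in when it is done.

```bash
mkdir -p pics; ls; cat > h.py <<'E'
import numpy as np, cv2, pickle
from plant import arm
def snap(n,f):
    s=arm.snapshot(n); cv2.imwrite(f'pics/{f}.png',s['img']); pickle.dump(s,open(f'{f}.pkl','wb')); return s
def load(f): return pickle.load(open(f+'.pkl','rb'))
def ray(s,u,v):
    K=np.array([[s['fx'],0,s['cx']],[0,s['fy'],s['cy']],[0,0,1.]])
    p=cv2.undistortPoints(np.array([[[u,v]]],float),K,np.array([s['k1'],0,0,0.]))[0,0]
    return np.array([p[0],p[1],1.])
def W(s,u,v,z=None):
    "world point from pixel; depth if z None, else plane z"
    d=ray(s,u,v); R=np.array(s['R']);t=np.array(s['t'])
    if z is None:
        w=s['range_z'][int(v)-1:int(v)+2,int(u)-1:int(u)+2]; w=w[w>0]
        return R.T@(d*np.median(w)-t) if len(w) else None
    C=-R.T@t; D=R.T@d
    return C+D*(z-C[2])/D[2]
def proj(s,X):
    c=np.array(s['R'])@np.array(X)+s['t']; x=c[:2]/c[2]; x=x*(1+s['k1']*(x@x)); return x*[s['fx'],s['fy']]+[s['cx'],s['cy']]
E
python3 - <<'E'
from h import *
np.set_printoptions(precision=4,suppress=True)
for n in ('top','side'):
    s=snap(n,n+'0'); print(n,-np.array(s['R']).T@s['t'],np.array(s['R'])[2])
s=arm.sense();print(s['ee_pos'],s['orientation'],s['force'],s['time'],s['finger_gap'])
E
```

```text
pics
top [ 0.4624 -0.0854  1.2127] [ 0.0747  0.0161 -0.9971]
side [ 0.505  -1.2513  0.8805] [ 0.0425  0.8133 -0.5803]
[0.2577 0.5963 0.2475] [ 0.2025  0.9793 -0.0007 -0.0001] [ 0.1611 -0.4876  0.0498] 0.1 0.0854847947209622
```

View pics/top0.png

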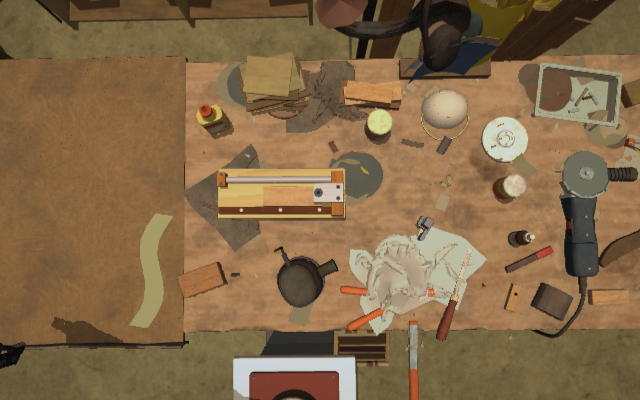

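View pics/side0.png

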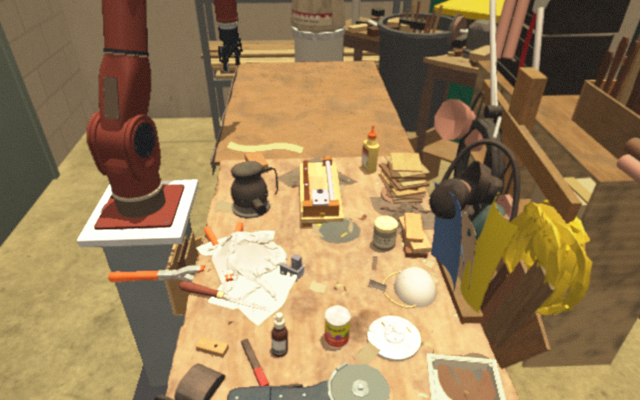

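The top view shows the jig around (281,194): rod near v≈180, bare stretch on the left end, screw and bush plate on the right. The loose stop is near (425,228), also visible in the side view at (292,267). I'll enlarge these.

```bash
python3 - <<'E'
from h import *
np.set_printoptions(precision=4,suppress=True)
t=load('top0');s=load('side0')
def crop(s,x,y,w,h,k): return cv2.resize(s['img'][y:y+h,x:x+w],None,fx=k,fy=k,interpolation=cv2.INTER_CUBIC)
a=crop(t,210,160,145,65,5.5)  # 797x357
b=crop(t,405,208,40,40,6); c=crop(s,270,245,45,40,6);
out=np.zeros((600,800,3),np.uint8); out[:a.shape[0],:a.shape[1]]=a[:,:800]
out[358:598,:240]=b; out[358:598,250:520]=c
out[358:598,530:790]=crop(s,290,148,65,60,4)
cv2.imwrite('pics/c1.png',out)
for u,v in [(425,228),(425,240),(230,180),(300,180)]: print(u,v,W(t,u,v))
E
```

```text
425 228 [ 0.4809 -0.3434  0.0376]
425 240 [ 0.4499 -0.3502  0.0023]
230 180 [0.609  0.1543 0.0561]
300 180 [ 0.6066 -0.025   0.0558]
```

View pics/c1.png

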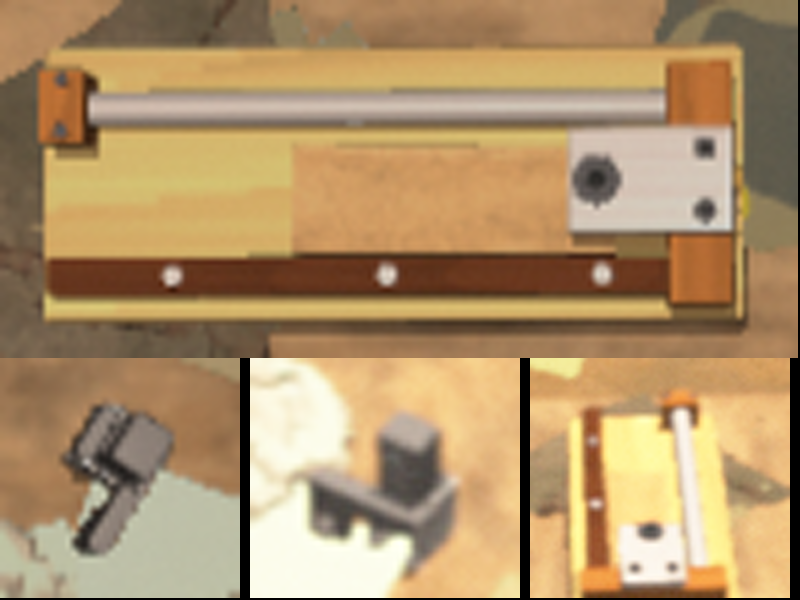

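```bash
python3 - <<'E'
from h import *
np.set_printoptions(precision=4,suppress=True)
t=load('top0');s=load('side0')
def cloud(s,u0,u1,v0,v1):
    return np.array([[u,v,*W(s,u,v)] if s['range_z'][v,u]>0 else [0]*5 for v in range(v0,v1) for u in range(u0,u1)])
def cl1(s,u0,u1,v0,v1):
    out=[]
    R=np.array(s['R']);
    for v in range(v0,v1):
        for u in range(u0,u1):
            z=s['range_z'][v,u]
            if z>0: out.append([u,v,*(R.T@(ray(s,u,v)*z-s['t']))])
    return np.array(out)
ct=cl1(t,410,438,212,242); cs=cl1(s,272,315,245,285)
for n,c in (('top',ct),('side',cs)):
    tt=c[c[:,4]>0.058]; print(n,'tabtop',len(tt),tt.mean(0),tt[:,2:].min(0),tt[:,2:].max(0), 'rect',cv2.minAreaRect((tt[:,2:4]*1000).astype(np.float32)))
    m=c[(c[:,4]>0.008)&(c[:,4]<0.05)]; print(' body',len(m),m.mean(0),m[:,2:].max(0),m[:,2:].min(0))
    print(' bench z',np.median(c[c[:,4]<0.01][:,4]))
    a=c[c[:,4]>0.008]; r=cv2.minAreaRect((a[:,2:4]*1000).astype(np.float32)); print(' all rect',r)
# height map print top
for v in range(213,242): print(v,' '.join(f"{int(round(1000*x)):3d}" for x in ct[(ct[:,1]==v)][:,4]))
# rod
hsv=cv2.cvtColor(t['img'],cv2.COLOR_BGR2HSV).astype(float)
us=[];vs=[]
for u in range(228,328):
    w=np.clip(110-hsv[172:190,u,1],0,None)*(hsv[172:190,u,2]>90); us.append(u); vs.append((w*np.arange(172,190)).sum()/w.sum())
p=np.polyfit(us,vs,1); print('rod px',p,np.polyval(p,[228,327]),np.std(vs-np.polyval(p,us)))
for u in (228,327): print(W(t,u,np.polyval(p,u),.0495))
for u in range(222,334,1):
    if u<232 or u>325: print(u,hsv[180,u],end=';')
c=cl1(t,226,330,176,186); k=c[(c[:,4]>.052)]; 
q=np.polyfit(k[:,3],k[:,2],1); print('rod depth x(y)',q,k[:,4].max())
E
```

```text
top tabtop 88 [427.7045 222.4545   0.4941  -0.3437   0.0686] [ 0.4803 -0.3576  0.0586] [ 0.5079 -0.3312  0.0756] rect ((494.47412109375, -344.5592041015625), (20.905250549316406, 23.8966007232666), 56.80445861816406)
 body 166 [421.7711 228.7048   0.4793  -0.3364   0.0312] [ 0.5121 -0.3073  0.0497] [ 0.4478 -0.3652  0.0082]
 bench z 0.0011143559351619332
 all rect ((475.580322265625, -333.92120361328125), (36.254024505615234, 74.85482025146484), 58.787574768066406)
side tabtop 75 [295.4533 258.1733   0.4936  -0.3489   0.0667] [ 0.4818 -0.3614  0.0584] [ 0.5056 -0.3356  0.0733] rect ((493.48211669921875, -347.679931640625), (20.225645065307617, 25.89920425415039), 49.522403717041016)
 body 510 [284.7431 262.902    0.4632  -0.3157   0.0218] [ 0.5351 -0.2303  0.05  ] [ 0.4265 -0.3895  0.008 ]
 bench z 0.001136339926845198
 all rect ((465.17352294921875, -321.5166320800781), (64.78309631347656, 186.1107635498047), 31.77420425415039)
213   2  -1  -2  -1  -1  -1  -5   0   0  -1   2   2  -3   1   0  -3   3  -1   2  -1  -1   1   0   2   2   5   3   6
214  -3   0   3   0   4  -4   2  -4   0  
[... 3046 characters left out ...]
   3   3   0   5   3   0   5   4   3   4
241  21  17  16   7   6   3   3   3   0   4   4   2   4   2   2   2   4   1   6  -1   7   2   1   3   3   3   5   4
rod px [  0.0234 173.167 ] [178.5127 180.8339] 1.1439256307622352
[0.6137 0.1608 0.0495]
[ 0.6043 -0.0939  0.0495]
222 [ 13. 184. 168.];223 [ 13. 183. 170.];224 [ 13. 181. 173.];225 [ 12. 186.  81.];226 [ 13.  42. 186.];227 [ 12.  42. 194.];228 [ 13.  43. 192.];229 [ 11.  41. 193.];230 [ 12.  43. 192.];231 [ 12.  43. 192.];326 [ 12.  45. 175.];327 [ 12.  43. 173.];328 [ 12.  43. 173.];329 [ 12.  43. 172.];330 [ 13.  43. 172.];331 [ 12. 152. 141.];332 [ 13. 182. 178.];333 [ 13. 181. 173.];rod depth x(y) [0.0285 0.6072] 0.09055634816886463
```

```bash
cat >> h.py <<'E'
from scipy.spatial.transform import Rotation as Ro
def to(x,y,z,yaw,q=False):
    "print tool-frame shift mm & rotvec to reach TCP xyz with tool y at yaw deg (pointing down)"
    s=arm.sense(); R0=Ro.from_quat(s['orientation'])
    a=np.radians(yaw); ty=np.array([np.cos(a),np.sin(a),0]); tz=np.array([0,0,-1.]); tx=np.cross(ty,tz)
    R1=Ro.from_matrix(np.c_[tx,ty,tz])
    d=R0.inv().apply(np.array([x,y,z])-s['ee_pos'])*1000
    print('ee',np.round(s['ee_pos'],4),'shift',np.round(d,1),'turn',np.round((R0.inv()*R1).as_rotvec(),3),'F',np.round(s['force'],2),'t',round(s['time'],2))
E
python3 - <<'E'
from h import *
np.set_printoptions(precision=4,suppress=True)
t=load('top0')
hsv=cv2.cvtColor(t['img'],cv2.COLOR_BGR2HSV).astype(float)
us=[];vs=[]
for u in range(229,328):
    w=np.clip((100-hsv[174:185,u,1])/50,0,1); us.append(u); vs.append((w*np.arange(174,185)).sum()/w.sum())
p=np.polyfit(us,vs,1); print('rod px',p,np.std(vs-np.polyval(p,us)))
A=W(t,229,np.polyval(p,229),.0495);B=W(t,327,np.polyval(p,327),.0495);print(A,B,'rod yaw',np.degrees(np.arctan2(*(A-B)[[0,1]])))
print('rod ends',W(t,225.5,179.3,.0495),W(t,330.5,179.3,.0495))
print('blank end',W(t,210+292/5.5,160+200/5.5,.054))
print('fence edge',W(t,210+60/5.5,160+259/5.5,.05),W(t,210+650/5.5,160+257/5.5,.05), 'endblock', W(t,210+668/5.5,160+90/5.5,.064))
a=W(t,425.5,231,.035);b=W(t,420.7,239,.035);print('leg',a,b,np.degrees(np.arctan2(*(a-b)[[1,0]])))
print('glue',W(t,206,110,.17),'jar',W(t,379,121,.081),'cork',W(t,203,279,.035))
to(0.56,0.15,0.25,15)
E
```

```text
rod px [  0.0015 178.8715] 0.39803716611749107
[0.6118 0.1582 0.0495] [ 0.6081 -0.094   0.0495] rod yaw 0.8520060025199359
rod ends [0.6118 0.1672 0.0495] [ 0.6082 -0.103   0.0495]
blank end [0.566  0.0698 0.054 ]
fence edge [0.5402 0.1787 0.05  ] [ 0.5377 -0.0961  0.05  ] endblock [ 0.6138 -0.1053  0.064 ]
leg [ 0.4732 -0.345   0.035 ] [ 0.4529 -0.3322  0.035 ] -32.29918197218523
glue [0.7599 0.1874 0.17  ] jar [ 0.7501 -0.2264  0.081 ] cork [0.3568 0.2274 0.035 ]
ee [0.2577 0.5963 0.2475] shift [-454.6 -289.8   -2. ] turn [-0.001  0.001  0.901] F [ 0.16 -0.49  0.05] t 0.1
```

```bash
R='[0,-455,-290,0,0,0,0.9]'; python3 -m jog '[[0,-90,-58,0,0,0,0.12],[0,-180,-115,0,0,0,0.25],[0,-270,-172,0,0,0,0.37],[0,-360,-230,0,0,0,0.5],[0,-455,-290,0,0,0,0.62]]' 60; python3 -c "
from h import *
to(0.56,0.10,0.25,5)"
```

```text
time: 0.52
ee_pos: [0.3752, 0.4221, 0.248]
orientation: [0.494, 0.869, -0.0, -0.0]
force: [1.0, 0.6, 1.2]
finger_gap: 0.0853
grasp_force: 0.0
ee [0.3752 0.4221 0.248 ] shift [-371.3   -5.9   -2. ] turn [-0.001  0.     0.45 ] F [1.   0.59 1.16] t 0.52
```

```bash
python3 -m jog '[[0,-300,-5,0,0,0,0.25],[0,-300,-5,0,0,0,0.5],[0,-300,-5,0,0,0,0.5],[0,-300,-5,0,0,0,0.5],[0,-300,-5,0,0,0,0.5]]'; python3 -c "
from h import *
to(0.56,-0.15,0.25,-20)"
```

```text
time: 0.93
ee_pos: [0.4796, 0.2419, 0.2482]
orientation: [0.695, 0.719, -0.0, -0.0]
force: [1.6, 0.4, 0.6]
finger_gap: 0.0858
grasp_force: 0.0
ee [0.4796 0.2419 0.2482] shift [-394.4   66.9   -1.8] turn [-0.    -0.     0.383] F [1.57 0.41 0.59] t 0.93
```

```bash
python3 -m jog '[[0,-240,-60,0,0,0,0.4],[0,-240,-60,0,0,0,0.4],[0,-240,-60,0,0,0,0.4],[0,-240,-60,0,0,0,0.4],[0,-240,-60,0,0,0,0.4]]'; python3 -c "
from h import *
to(0.494,-0.346,0.15,-32)"
```

```text
time: 1.35
ee_pos: [0.4364, 0.0379, 0.248]
orientation: [0.822, 0.569, -0.0, -0.0]
force: [0.8, -0.6, 0.5]
finger_gap: 0.0857
grasp_force: 0.0
ee [0.4364 0.0379 0.248 ] shift [-339.1  189.    97.9] turn [-0.001  0.     0.199] F [ 0.78 -0.56  0.48] t 1.35
```

```bash
python3 -m jog '[[0,-40,25,0,0,0,0.1],[0,-80,50,0,0,0,0.2],[0,-120,75,0,0,0,0.2],[0,-160,100,0,0,0,0.2],[0,-190,120,0,0,0,0.2]]'; python3 -c "
from h import *
to(0.494,-0.346,0.15,-32)"
```

```text
time: 1.77
ee_pos: [0.4795, -0.1662, 0.2486]
orientation: [0.874, 0.486, 0.001, -0.0]
force: [1.2, -0.2, -0.4]
finger_gap: 0.0852
grasp_force: 0.0
ee [ 0.4795 -0.1662  0.2486] shift [-145.   107.3   98.5] turn [ 0.001 -0.001  0.002] F [ 1.16 -0.18 -0.39] t 1.77
```

```bash
python3 -m jog '[[0,-30,22,15,0,0,0],[0,-60,44,30,0,0,0],[0,-90,66,45,0,0,0],[0,-120,88,60,0,0,0],[0,-140,103,80,0,0,0]]'; python3 -m jog '[[0,0,0,15,0,0,0],[0,0,0,15,0,0,0],[0,0,0,15,0,0,0],[0,0,0,15,0,0,0],[0,0,0,15,0,0,0]]'; python3 -c "
from h import *
to(0.494,-0.346,0.057,-32)"
```

```text
time: 2.18
ee_pos: [0.4928, -0.3411, 0.1679]
orientation: [0.875, 0.485, -0.0, 0.001]
force: [1.2, 0.6, 0.8]
finger_gap: 0.0852
grasp_force: 0.0
time: 2.6
ee_pos: [0.4942, -0.3365, 0.1546]
orientation: [0.874, 0.486, 0.001, 0.0]
force: [-0.2, -0.8, 0.2]
finger_gap: 0.0853
grasp_force: 0.0
ee [ 0.4942 -0.3365  0.1546] shift [-8.2  4.7 97.6] turn [ 0.002 -0.001  0.003] F [-0.17 -0.79  0.24] t 2.6
```

```bash
python3 -m jog '[[0,-8,5,0,0,0,0],[0,-8,5,30,0,0,0],[0,-8,5,60,0,0,0],[0,-8,5,85,0,0,0],[0,-8,5,97,0,0,0]]'; python3 -m jog '[[0,0,0,0,0,0,0],[0,0,0,0,0,0,0],[0,0,0,0,0,0,0],[0,0,0,0,0,0,0],[0,0,0,0,0,0,0]]';python3 - <<'E'
from h import *
to(0.494,-0.346,0.057,-32)
out=[]
for n,(x,y),wh in (('top',(385,190),(80,80)),('side',(250,215),(80,80))):
    s=snap(n,n+'1'); out.append(cv2.resize(s['img'][y:y+80,x:x+80],None,fx=5,fy=5,interpolation=cv2.INTER_CUBIC))
cv2.imwrite('pics/c2.png',np.hstack(out))
E
```

```text
time: 3.02
ee_pos: [0.4926, -0.3459, 0.0541]
orientation: [0.874, 0.486, -0.0, -0.001]
force: [-0.7, -0.1, -0.1]
finger_gap: 0.0852
grasp_force: 0.0
time: 3.43
ee_pos: [0.494, -0.3473, 0.0578]
orientation: [0.874, 0.486, 0.001, 0.001]
force: [0.9, -1.2, -0.3]
finger_gap: 0.0853
grasp_force: 0.0
ee [ 0.494  -0.3473  0.0578] shift [ 1.1 -0.7  0.8] turn [ 0.002 -0.     0.002] F [ 0.94 -1.2  -0.34] t 3.43
```

View pics/c2.png

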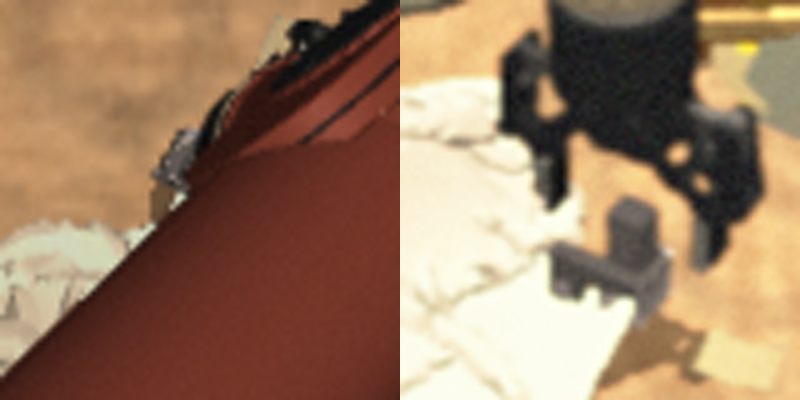

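The side view shows the tab at crop (632,228), centred between the fingertips at (547,195) and (710,258). The arm hides the stop from the top camera. I'll close the gripper.

```bash
for i in 1 2; do python3 -m jog '[[1,0,0,0,0,0,0],[1,0,0,0,0,0,0],[1,0,0,0,0,0,0],[1,0,0,0,0,0,0],[1,0,0,0,0,0,0]]' 60; done; python3 -m jog '[[1,0,0,-5,0,0,0],[1,0,0,-15,0,0,0],[1,0,0,-40,0,0,0],[1,0,0,-70,0,0,0],[1,0,0,-70,0,0,0]]'; python3 -c "
from h import *
s=snap('side','side2');cv2.imwrite('pics/c3.png',cv2.resize(s['img'][190:290,245:345],None,fx=5,fy=5,interpolation=cv2.INTER_CUBIC))
to(0.494,-0.346,0.057,-32)"
```

```text
time: 3.95
ee_pos: [0.4932, -0.3468, 0.0563]
orientation: [0.874, 0.485, -0.0, -0.0]
force: [-0.3, 0.0, -0.6]
finger_gap: 0.0256
grasp_force: 0.0
time: 4.37
ee_pos: [0.4932, -0.3467, 0.0566]
orientation: [0.874, 0.485, 0.0, -0.0]
force: [-2.1, 2.1, 5.6]
finger_gap: 0.0231
grasp_force: 58.3
time: 4.78
ee_pos: [0.4951, -0.3491, 0.1321]
orientation: [0.874, 0.485, 0.002, 0.003]
force: [0.7, -1.3, -1.6]
finger_gap: 0.0229
grasp_force: 59.0
ee [ 0.4946 -0.3483  0.1298] shift [ 1.5 -2.1 72.8] turn [ 0.005 -0.001  0.001] F [-0.48 -0.74 -1.59] t 4.83
```

View pics/c3.png

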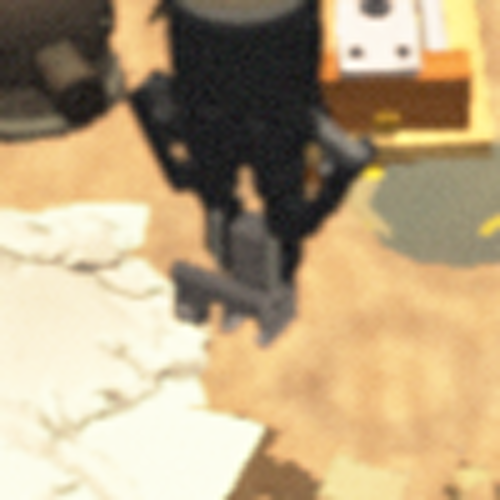

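The stop is held (gap 23 mm, tab between pads at crop (255,250)). Now I'll carry it to the rod.

```bash
python3 -c "
from h import *
to(0.6112,0.116,0.18,-0.85)"; python3 -m jog '[[1,0,0,-40,0,0,0],[1,40,5,-50,0,0,-0.1],[1,80,10,-50,0,0,-0.2],[1,120,10,-50,0,0,-0.3],[1,150,10,-50,0,0,-0.4]]'; python3 -c "
from h import *
to(0.6112,0.116,0.18,-0.85)"
```

```text
ee [ 0.4946 -0.3483  0.1298] shift [ 455.7 -146.4  -50.8] turn [ 0.005  0.001 -0.542] F [-0.48 -0.74 -1.59] t 4.83
time: 5.25
ee_pos: [0.5829, -0.221, 0.1761]
orientation: [0.758, 0.652, 0.001, -0.0]
force: [0.7, 1.0, -1.6]
finger_gap: 0.0228
grasp_force: 59.1
ee [ 0.5829 -0.221   0.1761] shift [337.4 -22.2  -3.5] turn [ 0.    -0.001 -0.135] F [ 0.72  0.95 -1.63] t 5.25
```

```bash
python3 -m jog '[[1,40,-3,-3,0,0,-0.05],[1,80,-5,-3,0,0,-0.1],[1,120,-8,-3,0,0,-0.13],[1,160,-10,-3,0,0,-0.13],[1,190,-12,-3,0,0,-0.13]]'; python3 -c "
from h import *
to(0.6112,0.116,0.18,-0.85)"
```

```text
time: 5.67
ee_pos: [0.5987, -0.031, 0.1788]
orientation: [0.716, 0.699, 0.0, -0.001]
force: [0.3, 0.2, -1.0]
finger_gap: 0.023
grasp_force: 59.1
ee [ 0.5987 -0.031   0.1788] shift [147.3   9.   -1.1] turn [-0.001 -0.001 -0.009] F [ 0.25  0.17 -1.  ] t 5.67
```

```bash
python3 -m jog '[[1,40,3,0,0,0,-0.009],[1,80,5,10,0,0,-0.009],[1,115,7,25,0,0,-0.009],[1,135,9,45,0,0,-0.009],[1,147,9,58,0,0,-0.009]]';python3 -m jog '[[1,0,0,0,0,0,0],[1,0,0,0,0,0,0],[1,0,0,0,0,0,0],[1,0,0,0,0,0,0],[1,0,0,0,0,0,0]]'; python3 - <<'E'
from h import *
to(0.6112,0.116,0.12,-0.85)
s=snap('side','side3');t=snap('top','top3')
a=cv2.resize(s['img'][130:225,285:365],None,fx=6,fy=6,interpolation=cv2.INTER_CUBIC)
b=cv2.resize(t['img'][150:225,210:260],None,fx=6,fy=6,interpolation=cv2.INTER_CUBIC)
o=np.zeros((570,800,3),np.uint8);o[:,:480]=a;o[:450,490:790]=b
cv2.imwrite('pics/c4.png',o)
for y in (.167,.116,.09): print(y,(proj(s,(.6112+(y-.116)*.0148,y,.0495))-[285,130])*6,(proj(t,(.6112+(y-.116)*.0148,y,.0495))-[210,150])*6)
E
```

```text
time: 6.08
ee_pos: [0.6108, 0.1156, 0.1189]
orientation: [0.712, 0.702, -0.001, -0.001]
force: [-0.9, -0.4, -1.2]
finger_gap: 0.0226
grasp_force: 59.1
time: 6.5
ee_pos: [0.6126, 0.1095, 0.1226]
orientation: [0.714, 0.7, 0.001, 0.001]
force: [-0.6, -0.0, -1.6]
finger_gap: 0.0231
grasp_force: 59.1
ee [0.6126 0.1095 0.1226] shift [ 6.5 -1.5  2.6] turn [ 0.002 -0.    -0.006] F [-0.64 -0.04 -1.57] t 6.5
0.167 [253.65847695 195.12629306] [ 93.56619164 175.35719158]
0.116 [258.35694138 240.00397133] [212.09381768 175.53129518]
0.09 [260.84751421 263.78723629] [272.58771909 175.62014617]
```

View pics/c4.png

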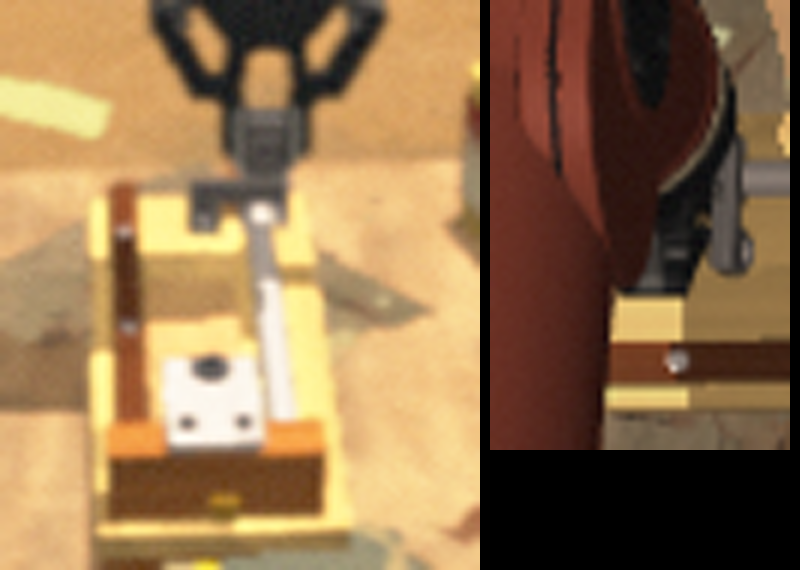

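The side view shows the stop over the rod, with bore block at crop u≈243–288 and rod below it at u≈247–277. The offset is small, so I'll measure it at sub-pixel level in the same camera.

```bash
python3 - <<'E'
from h import *
np.set_printoptions(precision=4,suppress=True,linewidth=200)
P=[];I=[]
for i in range(8):
    s=arm.snapshot('side'); I.append(s['img'].astype(float)); q=arm.sense(); P.append(np.r_[q['ee_pos'],Ro.from_quat(q['orientation']).as_matrix()[:,1], q['force']])
P=np.array(P);print(P.mean(0),P.std(0)); s['img']=np.mean(I,0);pickle.dump(s,open('side3.pkl','wb'))
g=cv2.cvtColor(s['img'].astype(np.uint8),cv2.COLOR_BGR2HSV)
m=s['img'].mean(2)
for v in range(148,172): print(v,m[v,314:342].astype(int))
# rod: saturation profile
us=[];vs=[]
for v in range(178,198):
    w=np.clip((110-g[v,320:340,1].astype(float))/60,0,1); 
    if w.sum()>0: us.append((w*np.arange(320,340)).sum()/w.sum()); vs.append(v)
p=np.polyfit(vs,us,1);print('rod u',us,p,np.std(us-np.polyval(p,vs)))
ee=P[:,:3].mean(0)
for v in (178,197):
    print(v,np.polyval(p,v),W(s,np.polyval(p,v),v,.0495))
for dz in (.012,.0,-.02,-.044):
    for dx in (-.016,-.012,.012,.016): print(dz,dx,proj(s,ee+[dx,-.01,dz]))
E
```

```text
[ 0.6119  0.1112  0.1215  0.9998 -0.0183  0.0002 -0.0592 -0.3434 -1.1836] [0.0001 0.0003 0.0002 0.     0.0004 0.0003 0.3108 0.3534 0.3559]
148 [160 158 158 158 159 157 148 112  64  58  78  88 103 113 114 113 114 114  97  83  75  59  90 132 157 160 160 159]
149 [156 154 154 156 157 157 150 116  64  63  85  89  95 103 106 105 106 102  88  85  80  65  95 138 157 160 158 160]
150 [154 154 152 153 152 153 146 113  62  65  87  89  91  99 102 102 103  98  84  84  81  63  96 139 157 159 157 157]
151 [153 153 151 151 150 151 144 113  63  65  87  82  76  79  80  81  81  78  74  81  80  64  98 136 154 156 154 153]
152 [155 152 152 151 148 150 144 113  64  66  84  80  72  75  76  76  77  73  71  83  80  65  96 136 152 153 152 150]
153 [153 152 151 150 149 149 143 114  65  67  86  81  73  77  79  79  77  74  70  82  81  66  97 136 151 153 152 152]
154 [152 151 149 148 149 151 147 117  72  68  85  81  69  70  71  72  71  70  70  81  80  67 101 139 152 152 152 152]
155 [151 151 148 147 149 151 147 126  92  80  86  79  67  65  66  66  67  66  69  83  88  87 117 145 153 153 153 153]
156 [151 150 151 
[... 2450 characters left out ...]
4(327.2946912242688), np.float64(327.37782561894505)] [ -0.2079 367.7133] 0.8158891177627935
178 330.713525867542 [0.6165 0.0639 0.0495]
197 326.7641067837669 [ 0.5957 -0.0478  0.0495]
0.012 -0.016 [324.1275 150.7195]
0.012 -0.012 [325.3296 150.6901]
0.012 0.012 [332.5369 150.5136]
0.012 0.016 [333.7372 150.4841]
0.0 -0.016 [324.0962 153.8936]
0.0 -0.012 [325.2928 153.864 ]
0.0 0.012 [332.4673 153.6863]
0.0 0.016 [333.6622 153.6566]
-0.02 -0.016 [324.0448 159.1196]
-0.02 -0.012 [325.2324 159.0897]
-0.02 0.012 [332.3529 158.9101]
-0.02 0.016 [333.5388 158.8801]
-0.044 -0.016 [323.9842 165.2874]
-0.044 -0.012 [325.1611 165.2571]
-0.044 0.012 [332.218  165.0753]
-0.044 0.016 [333.3933 165.0449]
```

```bash
python3 - <<'E'
from h import *
np.set_printoptions(precision=4,suppress=True,linewidth=200)
s=load('side0')
g=cv2.cvtColor(s['img'],cv2.COLOR_BGR2HSV)[:,:,1].astype(float)
C=[];V=[]
for v in range(162,202):
    r=g[v,318:342]; k=int(np.argmin(r[5:18]))+5; 
    if v%6==0: print(v,r.astype(int))
    th=80
    i=k
    while i>0 and r[i]<th:i-=1
    j=k
    while j<23 and r[j]<th:j+=1
    a=i+(th-r[i])/(r[i+1]-r[i]); b=j-(th-r[j])/(r[j-1]-r[j])
    if 3<b-a<9: C.append((a+b)/2+318);V.append(v)
C=np.array(C);V=np.array(V);p=np.polyfit(V,C,1);e=C-np.polyval(p,V);k=abs(e)<.4;p=np.polyfit(V[k],C[k],1);print(p,np.std(e[k]),k.sum(),len(k))
X=[W(s,np.polyval(p,v),v,.0495) for v in (163,199)];print(X)
x=X[0]+(X[1]-X[0])*(.111-X[0][1])/(X[1][1]-X[0][1]);print('rod at .111',x)
print('tab img', W(s,328.55,157.5,.1065)) 
E
```

```text
162 [ 96  96 106 115 123 152 122  56  33  19  20  50  87 152 132 114 103 110 111 109 110 110 111 114]
168 [ 86  90  92  95  93  95 103 110  67  25  19  23  60  95 108 109 101 104 108 105 102 105 104 108]
174 [ 92  91  89  89  92  96  95 103  99  52  21  17  27  67 101 104 107 106 104 111 104  92  94 100]
180 [107 105 113 110 109 104  98 102 115  80  35  20  21  35  77  98 107 109 109 110 118 106  94  96]
186 [105 107 111 108 107 108  95  93  99 110  67  25  17  20  49  89 101 107 108 110 115 111 102 103]
192 [ 39  28  31  32  39  34  19  16  18  39  68  50  22  17  24  61  92  99 103 103 109 118 116 114]
198 [ 17  16  16  17  16  20  23  25  23  20  46  65  37  18  15  28  63  93 109 110 111 107 119 123]
[  0.1256 306.9447] 0.07872451126583566 27 27
[array([0.6122, 0.1636, 0.0495]), array([ 0.6112, -0.0597,  0.0495])]
rod at .111 [0.612  0.111  0.0495]
tab img [0.6111 0.1027 0.1065]<stdin>:14: RuntimeWarning: divide by zero encountered in scalar divide
```

```bash
python3 -m jog '[[1,0,0,4,0,0,0],[1,0,0,8,0,0,0],[1,0,0,11,0,0,0],[1,0,0,13,0,0,0],[1,0,0,13,0,0,0]]'; python3 -m jog '[[1,0,0,1,0,0,0],[1,0,0,2,0,0,0],[1,0,0,3,0,0,0],[1,0,0,4,0,0,0],[1,0,0,4,0,0,0]]'; python3 -c "
from h import *
to(0.6119,0.1112,0.0936,-0.7);print(arm.sense()['wrist_torque'])"
```

```text
time: 7.42
ee_pos: [0.6116, 0.1114, 0.1076]
orientation: [0.713, 0.701, -0.0, -0.0]
force: [-0.1, -0.5, -1.6]
finger_gap: 0.0231
grasp_force: 59.2
time: 7.83
ee_pos: [0.6122, 0.1115, 0.1048]
orientation: [0.713, 0.701, 0.0, 0.0]
force: [-0.5, 0.5, 3.8]
finger_gap: 0.0232
grasp_force: 59.7
ee [0.6122 0.1115 0.1048] shift [-0.3 -0.3 11.2] turn [ 0.001 -0.    -0.006] F [-0.46  0.53  3.77] t 7.83
[-0.04156222  0.12033219  0.10113516]
```

```bash
python3 -m jog '[[1,0,0,1,0,0,0],[1,0,0,2,0,0,0],[1,0,0,3,0,0,0],[1,0,0,3,0,0,0],[1,0,0,3,0,0,0]]'; python3 -m jog '[[1,0,0,1,0,0,0],[1,0,0,2,0,0,0],[1,0,0,3,0,0,0],[1,0,0,3,0,0,0],[1,0,0,3,0,0,0]]'; python3 -c "
from h import *
to(0.6119,0.1112,0.0936,-0.7);print(arm.sense()['wrist_torque'])"
```

```text
time: 8.25
ee_pos: [0.6121, 0.1116, 0.1017]
orientation: [0.713, 0.701, 0.0, 0.0]
force: [-0.7, 0.0, 3.8]
finger_gap: 0.0233
grasp_force: 59.5
time: 8.67
ee_pos: [0.6117, 0.1115, 0.0977]
orientation: [0.713, 0.701, -0.0, 0.0]
force: [2.5, 0.7, -3.8]
finger_gap: 0.0231
grasp_force: 58.6
ee [0.6117 0.1115 0.0977] shift [-0.3  0.2  4.1] turn [-0.     0.    -0.006] F [ 2.48  0.69 -3.8 ] t 8.67
[ 0.25432617 -0.62552307  0.16205936]
```

```bash
python3 -m jog '[[1,0,0,1,0,0,0],[1,0,0,2,0,0,0],[1,0,0,3,0,0,0],[1,0,0,3,0,0,0],[1,0,0,3,0,0,0]]'; python3 -m jog '[[1,0,0,0.5,0,0,0],[1,0,0,1,0,0,0],[1,0,0,1,0,0,0],[1,0,0,1,0,0,0],[1,0,0,1,0,0,0]]'; python3 -c "
from h import *
to(0.6119,0.1112,0.0936,-0.7);print(arm.sense()['wrist_torque'])"
```

```text
time: 9.08
ee_pos: [0.6116, 0.1113, 0.0948]
orientation: [0.714, 0.701, -0.0, -0.0]
force: [3.1, 0.5, -8.2]
finger_gap: 0.0231
grasp_force: 58.7
time: 9.5
ee_pos: [0.6117, 0.1114, 0.0942]
orientation: [0.713, 0.701, -0.0, -0.0]
force: [1.0, -0.2, -4.7]
finger_gap: 0.0229
grasp_force: 59.0
ee [0.6117 0.1114 0.0942] shift [-0.2  0.2  0.6] turn [-0.     0.    -0.006] F [ 1.04 -0.17 -4.69] t 9.5
[-0.07905934 -0.38584889  0.08745349]
```

```bash
python3 -m jog '[[1,0,0,0.5,0,0,0],[1,0,0,1,0,0,0],[1,0,0,1,0,0,0],[1,0,0,1,0,0,0],[1,0,0,1,0,0,0]]'; python3 -m jog '[[1,0,0,0.5,0,0,0],[1,0,0,0.5,0,0,0],[1,0,0,0.5,0,0,0],[1,0,0,0.5,0,0,0],[1,0,0,0.5,0,0,0]]';  python3 -c "
from h import *
to(0.6119,0.1112,0.0936,-0.7);print(arm.sense()['wrist_torque'])"
```

```text
time: 9.92
ee_pos: [0.6119, 0.1113, 0.0939]
orientation: [0.714, 0.701, 0.0, -0.0]
force: [-3.2, -1.0, 5.6]
finger_gap: 0.0229
grasp_force: 60.2
time: 10.33
ee_pos: [0.6119, 0.1113, 0.0938]
orientation: [0.714, 0.701, 0.0, -0.0]
force: [-5.3, -0.1, 9.5]
finger_gap: 0.0228
grasp_force: 61.0
ee [0.6119 0.1113 0.0938] shift [-0.1 -0.   0.2] turn [ 0.    -0.    -0.006] F [-5.33 -0.06  9.47] t 10.33
[-0.28431166  1.13968358  0.04961853]
```

```bash
python3 -m jog '[[1,0,0,-0.5,0,0,0],[1,0,0,-0.9,0,0,0],[1,0,0,-0.9,0,0,0],[1,0,0,-0.9,0,0,0],[1,0,0,-0.9,0,0,0]]'; python3 -m jog '[[1,-0.5,0,0,0,0,0],[1,-1,0,0,0,0,0],[1,-2,0,0,0,0,0],[1,-3,0,0,0,0,0],[1,-4,0,0,0,0,0]]';  python3 -c "
from h import *
to(0.6119,0.1112,0.0936,-0.7);print(arm.sense()['wrist_torque'])"
```

```text
time: 10.75
ee_pos: [0.6119, 0.1114, 0.0939]
orientation: [0.713, 0.701, -0.0, 0.0]
force: [-2.7, -1.9, 5.9]
finger_gap: 0.0229
grasp_force: 60.1
time: 11.17
ee_pos: [0.612, 0.11, 0.0939]
orientation: [0.713, 0.701, 0.001, -0.001]
force: [-0.1, 7.1, 3.0]
finger_gap: 0.0228
grasp_force: 60.1
ee [0.612  0.11   0.0939] shift [ 1.2 -0.2  0.3] turn [ 0.001 -0.003 -0.004] F [-0.11  7.11  3.03] t 11.17
[1.65017239 0.15877084 0.01555105]
```

```bash
python3 -m jog '[[1,-1,0,0,0,0,0],[1,-2,0,0,0,0,0],[1,-3,0,0,0,0,0],[1,-4,0,0,0,0,0],[1,-5,0,0,0,0,0]]'; python3 -m jog '[[1,0,0,0,0,0,0],[1,0,0,0,0,0,0],[1,0,0,0,0,0,0],[1,0,0,0,0,0,0],[1,0,0,0,0,0,0]]';  python3 -c "
from h import *
to(0.6119,0.1112,0.0936,-0.7);print(arm.sense()['wrist_torque'])"
```

```text
time: 11.58
ee_pos: [0.612, 0.1051, 0.0939]
orientation: [0.713, 0.701, 0.001, -0.001]
force: [-0.4, 7.1, 3.1]
finger_gap: 0.023
grasp_force: 60.1
time: 12.0
ee_pos: [0.612, 0.1048, 0.0939]
orientation: [0.713, 0.701, 0.001, -0.001]
force: [-1.6, 6.3, 2.8]
finger_gap: 0.0231
grasp_force: 60.1
ee [0.612  0.1048 0.0939] shift [ 6.4 -0.2  0.3] turn [ 0.001 -0.002 -0.004] F [-1.59  6.31  2.82] t 12.0
[ 1.46505013  0.12764142 -0.02557054]
```

```bash
python3 -m jog '[[1,-1,0,0,0,0,0],[1,-2.5,0,0,0,0,0],[1,-4,0,0,0,0,0],[1,-5.5,0,0,0,0,0],[1,-7,0,0,0,0,0]]'; python3 -m jog '[[1,-1,0,0,0,0,0],[1,-2,0,0,0,0,0],[1,-3,0,0,0,0,0],[1,-4,0,0,0,0,0],[1,-5,0,0,0,0,0]]';  python3 -c "
from h import *
to(0.6119,0.1112,0.0936,-0.7);print(arm.sense()['wrist_torque'])"
```

```text
time: 12.42
ee_pos: [0.612, 0.098, 0.0939]
orientation: [0.713, 0.701, 0.001, -0.001]
force: [-0.6, 6.5, 2.3]
finger_gap: 0.0228
grasp_force: 60.1
time: 12.83
ee_pos: [0.6119, 0.093, 0.0939]
orientation: [0.713, 0.701, 0.001, -0.001]
force: [-0.7, 7.7, 2.8]
finger_gap: 0.023
grasp_force: 60.0
ee [0.6119 0.093  0.0939] shift [18.2 -0.3  0.4] turn [ 0.001 -0.003 -0.004] F [-0.71  7.65  2.82] t 12.83
[1.6396131  0.03548601 0.00939444]
```

```bash
cat > chk.py <<'E'
from plant import arm
import sys
f=arm.sense()['force'][1]; y=arm.sense()['ee_pos'][1]; print('Fy',round(f,2),'y',round(y,4)); sys.exit(f>9.3)
E
python3 -m jog '[[1,-0.4,0,0,0,0,0],[1,-0.8,0,0,0,0,0],[1,-1.2,0,0,0,0,0],[1,-1.6,0,0,0,0,0],[1,-2,0,0,0,0,0]]' >/dev/null; python3 chk.py && python3 -m jog '[[1,-0.4,0,0,0,0,0],[1,-0.8,0,0,0,0,0],[1,-1.2,0,0,0,0,0],[1,-1.6,0,0,0,0,0],[1,-2,0,0,0,0,0]]' >/dev/null; python3 chk.py && python3 -m jog '[[1,-0.4,0,0,0,0,0],[1,-0.8,0,0,0,0,0],[1,-1.2,0,0,0,0,0],[1,-1.6,0,0,0,0,0],[1,-2,0,0,0,0,0]]' >/dev/null; python3 chk.py
```

```text
Fy 7.39 y 0.091
Fy 7.39 y 0.091
Fy 7.39 y 0.091False
False
False
```

```bash

python3 chk.py && python3 -m jog '[[1,-0.4,0,0,0,0,0],[1,-0.8,0,0,0,0,0],[1,-1.2,0,0,0,0,0],[1,-1.6,0,0,0,0,0],[1,-2,0,0,0,0,0]]' >/dev/null; python3 chk.py && python3 -m jog '[[1,-0.4,0,0,0,0,0],[1,-0.8,0,0,0,0,0],[1,-1.2,0,0,0,0,0],[1,-1.6,0,0,0,0,0],[1,-2,0,0,0,0,0]]' >/dev/null; python3 chk.py && python3 -m jog '[[1,-0.4,0,0,0,0,0],[1,-0.8,0,0,0,0,0],[1,-1.2,0,0,0,0,0],[1,-1.6,0,0,0,0,0],[1,-2,0,0,0,0,0]]' >/dev/null; python3 chk.py
```

```text
Fy 7.39 y 0.091
Fy 7.39 y 0.091
Fy 7.39 y 0.091
Fy 7.39 y 0.091False
False
False
False
```

```bash
sed -i 's/sys.exit(f>9.3)/sys.exit(int(f>9.3))/' chk.py
python3 chk.py && python3 -m jog '[[1,-0.4,0,0,0,0,0],[1,-0.8,0,0,0,0,0],[1,-1.2,0,0,0,0,0],[1,-1.6,0,0,0,0,0],[1,-2,0,0,0,0,0]]' >/dev/null && python3 chk.py && python3 -m jog '[[1,-0.4,0,0,0,0,0],[1,-0.8,0,0,0,0,0],[1,-1.2,0,0,0,0,0],[1,-1.6,0,0,0,0,0],[1,-2,0,0,0,0,0]]' >/dev/null && python3 chk.py && python3 -m jog '[[1,-0.4,0,0,0,0,0],[1,-0.8,0,0,0,0,0],[1,-1.2,0,0,0,0,0],[1,-1.6,0,0,0,0,0],[1,-2,0,0,0,0,0]]' >/dev/null; python3 chk.py
```

```text
Fy 7.39 y 0.091
Fy 7.03 y 0.0891
Fy 5.99 y 0.0871
Fy 7.6 y 0.0852
```

```bash

python3 chk.py && python3 -m jog '[[1,-0.4,0,0,0,0,0],[1,-0.8,0,0,0,0,0],[1,-1.2,0,0,0,0,0],[1,-1.6,0,0,0,0,0],[1,-2,0,0,0,0,0]]' >/dev/null && python3 chk.py && python3 -m jog '[[1,-0.4,0,0,0,0,0],[1,-0.8,0,0,0,0,0],[1,-1.2,0,0,0,0,0],[1,-1.6,0,0,0,0,0],[1,-2,0,0,0,0,0]]' >/dev/null && python3 chk.py && python3 -m jog '[[1,-0.4,0,0,0,0,0],[1,-0.8,0,0,0,0,0],[1,-1.2,0,0,0,0,0],[1,-1.6,0,0,0,0,0],[1,-2,0,0,0,0,0]]' >/dev/null; python3 chk.py
```

```text
Fy 7.6 y 0.0852
Fy 7.46 y 0.0832
Fy 6.32 y 0.0812
Fy 10.31 y 0.0803
```

```bash
python3 -m jog '[[1,-0.2,0,0,0,0,0],[1,-0.4,0,0,0,0,0],[1,-0.4,0,0,0,0,0],[1,-0.4,0,0,0,0,0],[1,-0.4,0,0,0,0,0]]'; python3 -c "
from h import *
f=[]
for i in range(4): arm.snapshot('top'); f.append(arm.sense()['force'])
print(np.mean(f,0))"
```

```text
time: 16.17
ee_pos: [0.6118, 0.0802, 0.094]
orientation: [0.712, 0.702, 0.002, -0.001]
force: [0.3, 11.6, 2.9]
finger_gap: 0.0231
grasp_force: 60.2
[ 0.09196837 10.63796704  2.4737892 ]
```

```bash
python3 -m jog '[[1,-0.2,0,0,0,0,0],[1,-0.4,0,0,0,0,0],[1,-0.6,0,0,0,0,0],[1,-0.7,0,0,0,0,0],[1,-0.7,0,0,0,0,0]]'; python3 -c "
from h import *
f=[]
for i in range(4): arm.snapshot('top'); f.append(arm.sense()['force'])
print(np.mean(f,0),arm.sense()['ee_pos'])"
```

```text
time: 16.78
ee_pos: [0.6118, 0.08, 0.094]
orientation: [0.712, 0.702, 0.002, -0.001]
force: [1.2, 11.5, 2.0]
finger_gap: 0.0232
grasp_force: 60.3
[ 0.42646817 12.46780957  2.86127144] [0.61172732 0.08004539 0.0939641 ]
```

```bash
python3 -m jog '[[0.6,0,0,0,0,0,0],[0.6,0,0,0,0,0,0],[0.4,0,0,0,0,0,0],[0.2,0,0,0,0,0,0],[0,0,0,0,0,0,0]]'; python3 -m jog '[[0,0,0,0,0,0,0],[0,0,0,0,0,0,0],[0,0,0,-10,0,0,0],[0,0,0,-25,0,0,0],[0,0,0,-50,0,0,0]]'; python3 -m jog '[[0,0,0,-40,0,0,0],[0,0,0,-80,0,0,0],[0,-40,0,-100,0,0,0],[0,-80,0,-100,0,0,0],[0,-120,0,-100,0,0,0]]'; python3 - <<'E'
from h import *
to(0.6119,0.1112,0.0936,-0.7)
s=snap('side','side5');t=snap('top','top5')
a=cv2.resize(s['img'][130:225,285:365],None,fx=5,fy=5,interpolation=cv2.INTER_CUBIC)
b=cv2.resize(t['img'][155:225,210:350],None,fx=2.8,fy=2.8,interpolation=cv2.INTER_CUBIC)
o=np.zeros((475,800,3),np.uint8);o[:,:400]=a;o[:196,405:797]=b
cv2.imwrite('pics/c5.png',o)
E
```

```text
time: 17.4
ee_pos: [0.6112, 0.0748, 0.0936]
orientation: [0.714, 0.7, -0.0, 0.0]
force: [0.7, -0.4, 0.3]
finger_gap: 0.0687
grasp_force: 0.0
time: 17.82
ee_pos: [0.61, 0.0752, 0.143]
orientation: [0.713, 0.701, -0.002, -0.001]
force: [-0.7, 0.5, 0.8]
finger_gap: 0.0852
grasp_force: 0.0
time: 18.23
ee_pos: [0.6098, -0.0456, 0.2467]
orientation: [0.713, 0.701, 0.002, 0.001]
force: [0.5, -0.1, -0.5]
finger_gap: 0.0857
grasp_force: 0.0
ee [ 0.6098 -0.0456  0.2467] shift [156.7  -1.  153.2] turn [ 0.004 -0.001 -0.004] F [ 0.46 -0.1  -0.5 ] t 18.23
```

View pics/c5.png

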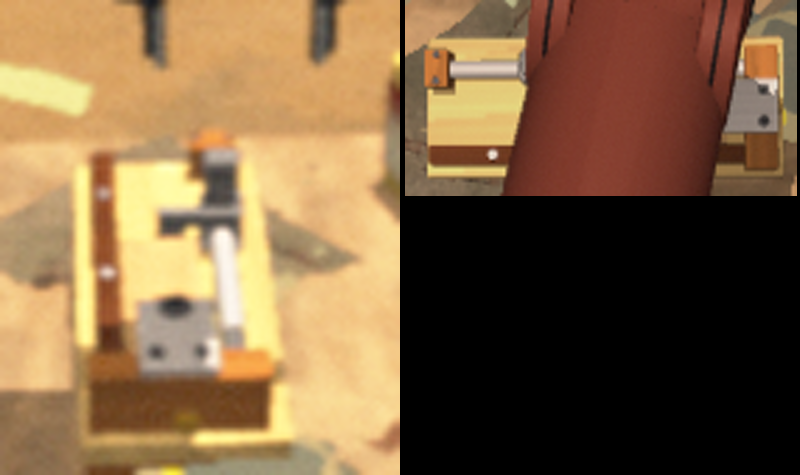

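The side view shows the stop upright on the rod, released, with tab at crop (222,185). The arm hides the blank from above, so I'll swing it clear and check.

```bash
python3 -m jog '[[0,-40,0,0,0,0,0.1],[0,-80,0,0,0,0,0.2],[0,-120,-10,0,0,0,0.3],[0,-160,-20,0,0,0,0.4],[0,-200,-30,0,0,0,0.4]]';  python3 - <<'E'
from h import *
t=snap('top','top6')
cv2.imwrite('pics/c6.png',cv2.resize(t['img'][155:225,210:355],None,fx=5.5,fy=5.5,interpolation=cv2.INTER_CUBIC))
E
```

```text
time: 18.75
ee_pos: [0.5748, -0.2456, 0.2444]
orientation: [0.84, 0.542, 0.0, 0.0]
force: [1.1, 0.3, -0.0]
finger_gap: 0.0858
grasp_force: 0.0
```

View pics/c6.png

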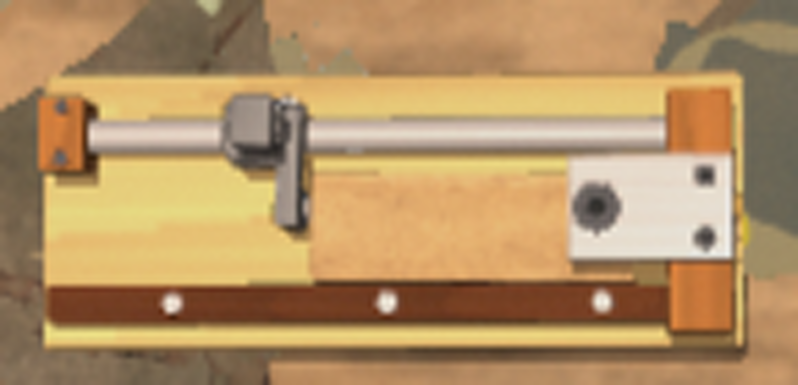

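The stop sits square on the rod with its button on the blank's end at crop (307,210). The blank lies along the fence, with its end moved from u=292 to 311. Handing in.

```bash
python3 -c "
from plant import arm
print(arm.sign_off())"
```

```text
the job is handed in; nothing more can be done
None
```

I snapped the stop home on the rod, slid it until the blank stopped against the locating screw, pressed on with about 5.5 N beyond the drag, let go of it there and handed the job in; the hand-in gave no verdict, and I couldn't measure how much push stays on the blank.

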